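# Roll the film refill to its loading mark

## Task

The wrapping station needs its refill: roll the full roll of wrapping film across the rubber mat and let it come to rest inside the taped outline, lying along the outline's long sides. Do not lift it, and mind that it runs away if knocked. Leave the bare cardboard core and the standing label roll where they are.

Things in the scene. Friction and masses are not known exactly. Their poses are not given: they have to be found in the camera images.
- film_roll: Full white film roll lying on the mat, 60 mm in diameter, film 180 mm long, brown 38 mm core standing out 10 mm at each end; 0.45 kg. Origin: its middle, on the axis, 30 mm over the mat. x: its long axis; y, z turn as it rolls. At first within 2 degrees of parallel to the mark's x. Rolls easily: pushed at 0.05 m/s or less it stops within 5 mm of the pusher; a knock at 0.15 m/s sends it 200 mm on.
- mark: Rectangle of white tape flat on the black mat, fixed; inside 250 mm along its x, 100 mm along its y; tape 14 mm wide. Origin: its centre, on the mat, z up. The fixed mat is 4 mm thick (top at z = 0.004), 450 mm along x, 660 mm along y. The film roll starts 150 to 340 mm away along the mark's +y or -y, within 20 mm sideways; the way is clear, 80 mm free behind the roll.
- core: Bystander: bare brown cardboard tube with dark ends, 38 mm in diameter, 200 mm long, 50 g, loose, lying by the near or far edge of the mat, square to the film roll. Origin: its middle, on the axis; y: its length.
- label_roll: Bystander: short roll of white paper labels standing on its end by the edge of the mat opposite the core, 68 mm in diameter, 50 mm high, loose. Origin: centre of its underside, z up.
Not all that is in view belongs to the job. Of the things shaped like the film_roll, the white one is meant.

How it is judged:
By the outcome, as a careful person would: the job done as asked, in the order asked, and still so for the second after the job is handed in, with the robot touching nothing.
It also fails if it takes over 42 s, if anything falls off the work surface, if the arm or the gripper's body presses on something with over 40 N, if the wrist force passes 120 N, or if a joint passes its speed limit or range.

## Robot

A 6-joint arm with a two-finger parallel gripper is mounted at the origin on the work surface. World frame = base frame: x ahead of the robot, y to its left, z up, the work surface at z = 0. Lengths are in m, angles in rad, forces in N, time in s.
With the tool pointing down it reaches from about 0.35 to 0.95 m from the base axis. Payload 17.4 kg.
Tool frame: the origin (TCP) lies at the very end of the fingers, on their centre line; the grasp point (between the pads) lies 19 mm behind it; y points along the fingers, z is the direction in which the jaws open and shut, and the axes are right-handed (so a half turn about y gives the same grasp; the last joint's range is limited). The gripper opens to 93 mm and grips with 3 to 60 N. Pads are 15 mm wide; open, the fingers measure 128 mm over their backs; the gripper's body (75 mm by 188 mm) begins 65 mm behind the grasp point.
Start: joints at [1.252, 0.116, 1.442, -0, 1.584, -0.038], TCP at [0.187, 0.649, 0.219] pointing down, gripper open.
Joint ranges: [-2.83, 2.83], [-0.83, 2.19], [0.07, 2.5], [-1.14, 4.28], [0.01, 3], [-2.97, 2.97]. Speed limits (rad/s): [1.89, 1.89, 2.22, 3.14, 3.14, 3.14].

## Interface

Orientations are given as a rotation vector (axis times angle).
In Python, from workcell import read_state, grab_frame, camera_params, close_job, silhouettes gives the robot as it stands. The module is installed in compiled form; this text tells all that it offers.
- The arm moves only by the tool step_arm, never from a script. Its argument "steps" is a list of rows, each a list of 2 entries, a list of its own where there are three numbers: the shift along the tool's x, y, z in units of 40 mm (1.0 is 40 mm), then the turn, a rotation vector about the tool's x, y, z in units of 6 degrees (1.0 is 6 degrees). A call has 1 to 12 rows; each row shifts and turns the commanded pose from where the row before left it, along the tool's axes as they then stand; what a row does not reach is not made up. A row lasts 1/8 s, in which the tool goes at most 62.5 mm and 10.7 degrees, less where a joint would pass 70% of its speed; a pose out of reach is approached as far as the arm can. A call is refused whole if a number of a shift passes 1 or a number of a turn 1, either way. A call with a gripper value outside its range is refused whole. "fingers" is the finger opening in mm, from 0 to 93, set as the call begins (left out, the last holds). The fingers move at their own pace and stop on an object; "force" is the grip in N (left out, the last holds). Time passes only in rows, so rows that do not move let the fingers close. It gives the time, the measured TCP pose, the force and the opening at its end, in the units of the state.
- read_state(): the state, without advancing time (a new reading comes with each control period).
- grab_frame(name): name is "side" or "top"; returns (picture, depth): 480x640x3 uint8, red, green, blue; 480x640 float32, m along the optical axis (not along the pixel's ray), 0 where there is no reading.
- camera_params(name): a dict with "intrinsics" (3x3 intrinsics, pixels), "dist_coeffs" ([k1, k2, p1, p2, k3] as OpenCV has them; the pictures are not rectified), "eye" and "attitude" of the camera in the world. Camera axes: x right, y down, z forward; pixel columns grow to the right and rows downward; lengths in m; the calibration is good to about 2 mm. A picture is of the moment at which its call begins. camera_params takes no time and is no camera call.
- close_job(): hands the job in, once; it reports no verdict.
Trained networks look in the newest picture that a camera, given by its name, has taken for a name from the list of things; names that differ only in an ending like _2 or _b are one class to them, and where a whole thing is asked for, a point or a joint stands for the part that bears it (a point fixed in the world has none). Each returns a list of dicts, best first, with "score" (0 to 1); they miss things now and then, are a little off and sometimes report something else, mostly with a low value. They report only what shows in the picture. A call takes as long as a camera call. They do not tell look-alikes from the thing itself.
- silhouettes(camera, name): "mask" (480x640 bool, what is visible of it) and "at" ([column, row] in pixels, amid what is visible of it).
The state is a dict: "time_s": time; "qpos": joint angles; "qd": joint speeds; "tau": joint torques, N m; "position": TCP position; "tool_rot": TCP orientation; "contact_force": force on the tool from outside, world axes, zero at the start; "wrist_torque": the same for the moment, N m; "finger_gap": finger opening in m.
Only numpy, scipy, OpenCV 4.12 (cv2) and the standard library are available. Lean on these libraries where they do the work, as an engineer would, in place of code of your own. Each camera call takes 0.05 s, during which the arm holds its last target. There are 200 camera calls.

## Working session

There is one attempt and no reset: what is moved stays moved. The work goes in short steps, Python scripts to look and compute and a tool call to move; the robot and the scene stay as the last step left them, time stands still between calls to the robot, and variables do not carry over. Pictures are saved under pics/ and viewed, about 8 in all and at most 12, crops included, and the job is handed in when it is done.

Besides the shell and the picture viewer there is one more tool, called as name([rows], argument=value, ...), one row to a line, values as JSON. step_arm: Moves the arm, as the interface text tells. Its arguments: {"type":"object","properties":{"steps":{"type":"array"},"fingers":{"type":"number"},"force":{"type":"number"}},"required":["steps"]}

```bash
mkdir -p pics; cat > h.py <<'E'
import numpy as np, cv2
from workcell import *
def world(cam,mask_or_pts,depth):
    p=camera_params(cam);K=np.array(p["intrinsics"]);d=np.array(p["dist_coeffs"])
    if mask_or_pts.dtype==bool: v,u=np.nonzero(mask_or_pts)
    else: u,v=mask_or_pts.T
    z=depth[v,u];ok=z>0;u,v,z=u[ok],v[ok],z[ok]
    n=cv2.undistortPoints(np.c_[u,v].astype(float).reshape(-1,1,2),K,d).reshape(-1,2)
    A=np.array(p["attitude"],float)
    R=A if A.shape==(3,3) else cv2.Rodrigues(A)[0]
    return np.c_[n*z[:,None],z]@R.T+np.array(p["eye"])
E
python3 - <<'E'
from h import *
s=read_state();print(s["time_s"],s["position"],s["tool_rot"],s["contact_force"])
print(cv2.Rodrigues(np.array(s["tool_rot"],float))[0].round(3))
im=[]
for c in("top","side"):
    p=camera_params(c);print(c,p["eye"],p["attitude"],p["intrinsics"])
    f,d=grab_frame(c);cv2.imwrite(f"pics/{c}0.png",f[...,::-1])
    for n in("film_roll","mark","core","label_roll"):
        for r in silhouettes(c,n):
            w=world(c,r["mask"],d)
            if len(w)<5: continue
            q=w[:,:2].astype(np.float32);rect=cv2.minAreaRect(q)
            print(n,round(r["score"],2),r["at"],len(w),np.round(np.percentile(w,[2,50,98],0),3).tolist(),np.round(rect[0],3),np.round(rect[1],3),round(rect[2],1))
print(read_state()["time_s"])
E
```

```text
0.0 [0.18698124 0.6483535  0.21787055] [-1.56072439  0.22062679 -0.2202448 ] [-0.0169995  -0.27263694 -0.37644785]
[[ 0.961 -0.     0.277]
 [-0.277 -0.001  0.961]
 [-0.    -1.    -0.001]]
top [ 0.31211868 -0.08236883  1.23152959] [-2.13499121  2.11242825 -0.17582017] [[479.74071559   0.         318.52060387]
 [  0.         479.74071559 245.42288582]
 [  0.           0.           1.        ]]
film_roll 0.94 [441.1, 373.3] 2207 [[0.135, -0.411, 0.001], [0.223, -0.358, 0.055], [0.316, -0.312, 0.063]] [ 0.221 -0.369] [0.214 0.071] 19.9
film_roll 0.86 [329.1, 225.2] 1834 [[0.484, -0.121, 0.005], [0.577, -0.092, 0.059], [0.678, -0.062, 0.067]] [ 0.591 -0.093] [0.217 0.066] 2.9
film_roll 0.74 [453.3, 164.6] 1828 [[0.665, -0.479, 0.022], [0.738, -0.41, 0.054], [0.818, -0.343, 0.062]] [ 0.753 -0.42 ] [0.203 0.083] 38.8
film_roll 0.7 [453.5, 261.6] 1887 [[0.444, -0.501, 0.032], [0.487, -0.407, 0.055], [0.535, -0.318, 0.063]] [ 0.494 -0.419] [0.217 0.07 ] 71.0
mark 0.6 [188.8, 232.1] 1565 [[0.425, 0.16, 0.0], [0.561, 0.223, 0.005], [0.7, 0.293, 0.01]] [0.562 0.227] [0.279 0.131] 2.5
core 0.82 [
[... 732 characters left out ...]
202 0.08 ] 71.1
film_roll 0.78 [347.9, 229.4] 2031 [[0.483, -0.128, 0.021], [0.566, -0.112, 0.055], [0.67, -0.077, 0.066]] [ 0.582 -0.087] [0.203 0.081] 2.1
film_roll 0.65 [512.9, 286.7] 2455 [[0.662, -0.49, 0.02], [0.722, -0.432, 0.054], [0.816, -0.356, 0.062]] [ 0.765 -0.411] [0.241 0.073] 38.0
mark 0.62 [274.1, 189.4] 1054 [[0.426, 0.157, 0.001], [0.558, 0.213, 0.005], [0.702, 0.293, 0.009]] [0.565 0.228] [0.285 0.145] 3.7
core 0.9 [360.8, 173.2] 984 [[0.74, -0.022, 0.015], [0.751, 0.066, 0.037], [0.774, 0.173, 0.045]] [0.776 0.079] [0.073 0.205] 2.9
label_roll 0.75 [240.1, 226.0] 904 [[0.355, 0.05, 0.006], [0.381, 0.068, 0.052], [0.417, 0.114, 0.057]] [0.381 0.104] [0.07  0.115] 18.4
0.5
```

View pics/top0.png

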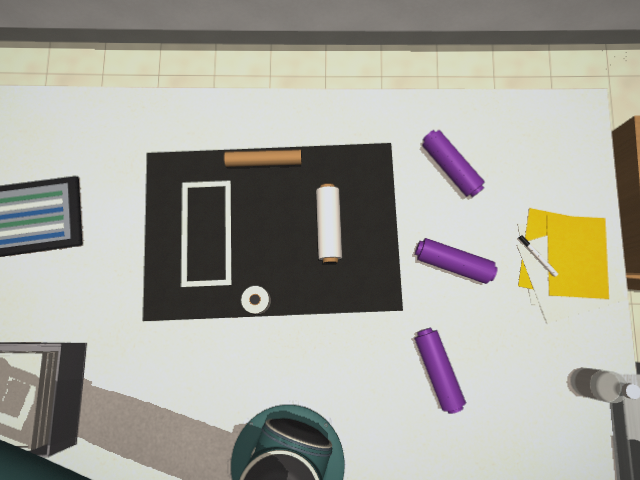

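View pics/side0.png

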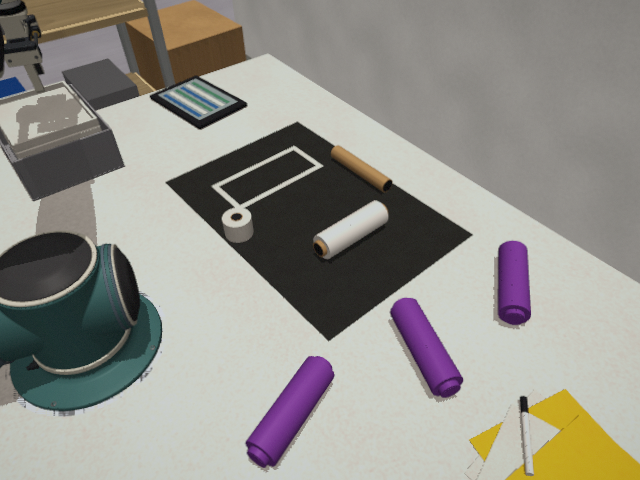

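```bash
cat >> h.py <<'E'
def ray_plane(cam,uv,z):
    p=camera_params(cam);K=np.array(p["intrinsics"]);d=np.array(p["dist_coeffs"])
    n=cv2.undistortPoints(np.asarray(uv,float).reshape(-1,1,2),K,d).reshape(-1,2)
    R=cv2.Rodrigues(np.array(p["attitude"],float))[0];e=np.array(p["eye"])
    r=np.c_[n,np.ones(len(n))]@R.T
    return e+r*((z-e[2])/r[:,2])[:,None]
def mark():
    W=[]
    g=cv2.cvtColor(grab_frame("top")[0],cv2.COLOR_RGB2GRAY)
    m=np.zeros_like(g);m[170:298,170:240]=(g[170:298,170:240]>120)
    v,u=np.nonzero(m);q=ray_plane("top",np.c_[u,v],.004)[:,:2]
    r=cv2.minAreaRect(q.astype(np.float32));return r
def roll(lo,hi):
    """white+brown roll in top cam: points above mat within y lo..hi; axis pose"""
    out=[]
    for c in("top","side"):
        f,d=grab_frame(c)
        w=world(c,np.ones(d.shape,bool),d);uv=np.nonzero(d>0)
        rgb=f[uv].astype(int)
        k=(w[:,0]>.42)&(w[:,0]<.715)&(w[:,1]>lo)&(w[:,1]<hi)&(w[:,2]>.03)&(w[:,2]<.08)&(rgb.sum(1)>120)
        w=w[k]
        from scipy.optimize import least_squares
        white=(rgb[k].min(1)>150)&(rgb[k].max(1)-rgb[k].min(1)<40)
        a=w[white]
        fn=lambda p:np.hypot((a[:,1]-p[0]-p[1]*(a[:,0]-.57))*np.cos(p[1]),a[:,2]-p[2])-.03
        s=least_squares(fn,[np.median(a[:,1]),0.04,.034],loss="soft_l1",f_scale=.002).x
        x=np.percentile(a[:,0],[1,99]);xa=np.percentile(w[:,0],[.5,99.5])
        out.append((c,len(a),"y@.57",s[0].round(4),"deg",np.degrees(np.arctan(s[1])).round(2),"zc",s[2].round(4),"white x",x.round(4),"all x",xa.round(4),"mid",x.mean().round(4)))
    return out
E
python3 - <<'E'
from h import *
print(mark())
for o in roll(-.16,-.03): print(*o)
print(read_state()["time_s"])
E
```

```text
((0.563278317451477, 0.22827598452568054), (0.2798469066619873, 0.12929147481918335), 3.059677839279175)
top 1450 y@.57 -0.0926 deg 2.83 zc 0.034 white x [0.4951 0.6709] all x [0.484  0.6814] mid 0.583
side 1350 y@.57 -0.0956 deg 2.89 zc 0.0339 white x [0.4967 0.6726] all x [0.4841 0.6752] mid 0.5847
0.65
```

step_arm([
  [[0.4, 0, -0.44], [0, 0, 0]],
  [[0.9, 0, -0.98], [0, 0, 0]],
  [[0.9, 0, -0.98], [0, 0, 0]],
  [[0.9, 0, -0.98], [0, 0, 0]],
  [[0.9, 0, -0.98], [0, 0, 0]],
  [[0.9, 0, -0.98], [0, 0, 0]],
  [[0.9, 0, -0.98], [0, 0, 0]],
  [[0.9, 0, -0.98], [0, 0, 0]],
  [[0.9, 0, -0.98], [0, 0, 0]],
  [[0.9, 0, -0.98], [0, 0, 0]],
  [[0.9, 0, -0.98], [0, 0, 0]],
  [[0.9, 0, -0.98], [0, 0, 0]],
])

```text
time_s: 2.15
position: [0.459, 0.1015, 0.219]
tool_rot: [-1.559, 0.22, -0.221]
contact_force: [0.0, 0.7, 0.3]
finger_gap: 0.0932
```

step_arm([
  [[0.9, 0, -0.98], [0, 0, 0]],
  [[0.9, 0, -0.98], [0, 0, 0]],
  [[0.9, 0, -0.98], [0, 0, 0]],
  [[0.9, 0, -0.98], [0, 0, 0]],
  [[0.9, 0, -0.98], [0, 0, 0]],
  [[0.4, 0, -0.44], [0, 0, 0]],
  [[0, 0, 0], [0, 0, 0]],
])

```text
time_s: 3.02
position: [0.5878, -0.1571, 0.2182]
tool_rot: [-1.559, 0.222, -0.221]
contact_force: [-0.4, 0.3, 0.9]
finger_gap: 0.093
```

step_arm([
  [[0, 0.2, 0], [0, 0.98, 0]],
  [[0, 0.2, 0], [0, 0.98, 0]],
  [[0, 0.2, 0], [0, 0.98, 0]],
  [[0, 0.2, 0], [0, 0.98, 0]],
  [[0, 0.2, 0], [0, 0.98, 0]],
  [[0, 0.2, 0], [0, 0.98, 0]],
  [[0, 0.2, 0], [0, 0.98, 0]],
  [[0, 0.2, 0], [0, 0.98, 0]],
  [[0, 0.2, 0], [0, 0.98, 0]],
  [[0, 0.2, 0], [0, 0.98, 0]],
  [[0, 0, 0], [0, 0.98, 0]],
  [[0, 0, 0], [0, 0.98, 0]],
])

```text
time_s: 4.53
position: [0.5874, -0.1548, 0.139]
tool_rot: [-1.235, 1.167, -1.168]
contact_force: [0.9, -0.2, -0.5]
finger_gap: 0.0929
```

```bash
python3 - <<'E'
from h import *
R=cv2.Rodrigues(np.array(read_state()["tool_rot"],float))[0];print(R.round(3),np.degrees(np.arctan2(R[1,2],R[0,2])))
for o in roll(-.16,-.03): print(*o)
E
```

```text
[[ 0.056  0.     0.998]
 [-0.998  0.     0.056]
 [-0.    -1.     0.   ]] 3.2294559317798357
top 104 y@.57 -0.0915 deg 3.49 zc 0.0341 white x [0.5949 0.6596] all x [0.5892 0.6666] mid 0.6272
side 426 y@.57 -0.0957 deg 2.58 zc 0.0338 white x [0.4944 0.6731] all x [0.4838 0.6769] mid 0.5838
```

step_arm([
  [[0.2, 0.2, 0], [0, 0, 0]],
  [[0, 0.55, 0], [0, 0, 0]],
  [[0, 0.55, 0], [0, 0, 0]],
  [[0, 0.5, 0], [0, 0, 0]],
  [[0, 0.5, 0], [0, 0, 0]],
  [[0, 0.4, 0], [0, 0, 0]],
  [[0, 0.2, 0], [0, 0, 0]],
  [[0, 0, 0], [0, 0, 0]],
])

```text
time_s: 5.62
position: [0.5881, -0.1643, 0.0223]
tool_rot: [-1.237, 1.166, -1.166]
contact_force: [1.0, -0.1, -0.3]
finger_gap: 0.0929
```

step_arm([
  [[-0.13, 0, 0], [0, 0, 0]],
  [[-0.13, 0, 0], [0, 0, 0]],
  [[-0.13, 0, 0], [0, 0, 0]],
  [[-0.13, 0, 0], [0, 0, 0]],
  [[-0.13, 0, 0], [0, 0, 0]],
  [[-0.13, 0, 0], [0, 0, 0]],
  [[-0.13, 0, 0], [0, 0, 0]],
  [[-0.13, 0, 0], [0, 0, 0]],
  [[-0.13, 0, 0], [0, 0, 0]],
  [[-0.13, 0, 0], [0, 0, 0]],
  [[-0.13, 0, 0], [0, 0, 0]],
  [[-0.13, 0, 0], [0, 0, 0]],
])

```text
time_s: 7.12
position: [0.5845, -0.1017, 0.0227]
tool_rot: [-1.236, 1.166, -1.166]
contact_force: [0.4, 0.2, -0.2]
finger_gap: 0.0926
```

```bash
python3 - <<'E'
from h import *
for o in roll(-.14,.02): print(*o)
f,_=grab_frame("side");cv2.imwrite("pics/side1.png",f[...,::-1])
E
```

```text
top 97 y@.57 -0.0662 deg 5.49 zc 0.0354 white x [0.5648 0.6085] all x [0.5624 0.6123] mid 0.5866
side 115 y@.57 -0.0614 deg 2.97 zc 0.0342 white x [0.4933 0.6259] all x [0.4813 0.6715] mid 0.5596
```

View pics/side1.png

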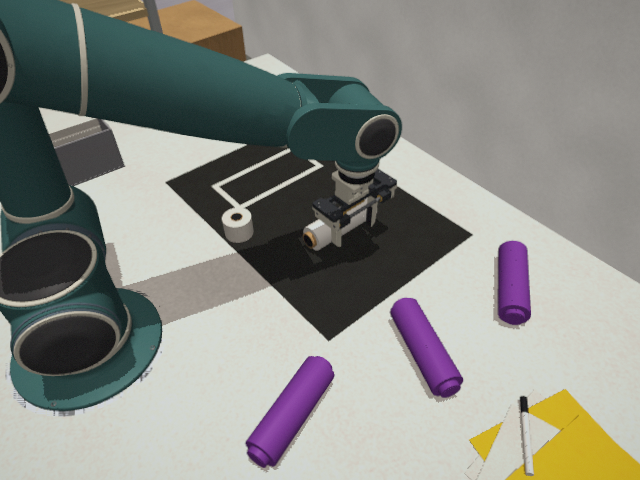

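step_arm([
  [[-0.07, 0, 0], [0, 0, 0]],
  [[-0.13, 0, 0], [0, 0, 0]],
  [[-0.13, 0, 0], [0, 0, 0]],
  [[-0.13, 0, 0], [0, 0, 0]],
  [[-0.13, 0, 0], [0, 0, 0]],
  [[-0.13, 0, 0], [0, 0, 0]],
  [[-0.13, 0, 0], [0, 0, 0]],
  [[-0.13, 0, 0], [0, 0, 0]],
  [[-0.13, 0, 0], [0, 0, 0]],
  [[-0.13, 0, 0], [0, 0, 0]],
  [[-0.13, 0, 0], [0, 0, 0]],
  [[-0.13, 0, 0], [0, 0, 0]],
])

```text
time_s: 8.78
position: [0.581, -0.0418, 0.0227]
tool_rot: [-1.236, 1.166, -1.166]
contact_force: [0.6, -0.5, 0.1]
finger_gap: 0.0929
```

step_arm([
  [[-0.13, 0, 0], [0, 0, 0]],
  [[-0.13, 0, 0], [0, 0, 0]],
  [[-0.13, 0, 0], [0, 0, 0]],
  [[-0.13, 0, 0], [0, 0, 0]],
  [[-0.13, 0, 0], [0, 0, 0]],
  [[-0.13, 0, 0], [0, 0, 0]],
  [[-0.13, 0, 0], [0, 0, 0]],
  [[-0.13, 0, 0], [0, 0, 0]],
  [[-0.13, 0, 0], [0, 0, 0]],
  [[-0.13, 0, 0], [0, 0, 0]],
  [[-0.13, 0, 0], [0, 0, 0]],
  [[-0.13, 0, 0], [0, 0, 0]],
])

```text
time_s: 10.28
position: [0.5773, 0.0205, 0.0227]
tool_rot: [-1.236, 1.166, -1.166]
contact_force: [-0.5, -0.5, -0.1]
finger_gap: 0.0929
```

step_arm([
  [[-0.13, 0, 0], [0, 0, 0]],
  [[-0.13, 0, 0], [0, 0, 0]],
  [[-0.13, 0, 0], [0, 0, 0]],
  [[-0.13, 0, 0], [0, 0, 0]],
  [[-0.13, 0, 0], [0, 0, 0]],
  [[-0.13, 0, 0], [0, 0, 0]],
  [[-0.13, 0, 0], [0, 0, 0]],
  [[-0.13, 0, 0], [0, 0, 0]],
  [[-0.13, 0, 0], [0, 0, 0]],
  [[-0.13, 0, 0], [0, 0, 0]],
  [[-0.13, 0, 0], [0, 0, 0]],
  [[-0.07, 0, 0], [0, 0, 0]],
])

```text
time_s: 11.78
position: [0.5738, 0.0804, 0.0226]
tool_rot: [-1.236, 1.166, -1.166]
contact_force: [-0.3, -0.3, -0.5]
finger_gap: 0.0932
```

```bash
python3 - <<'E'
from h import *
for o in roll(.06,.22): print(*o)
E
```

```text
top 29 y@.57 0.113 deg -7.13 zc 0.0373 white x [0.5443 0.5559] all x [0.5418 0.5802] mid 0.5501
side 125 y@.57 0.1215 deg 3.18 zc 0.0337 white x [0.4834 0.6514] all x [0.4724 0.669 ] mid 0.5674
```

step_arm([
  [[-0.07, 0, 0], [0, 0, 0]],
  [[-0.13, 0, 0], [0, 0, 0]],
  [[-0.13, 0, 0], [0, 0, 0]],
  [[-0.13, 0, 0], [0, 0, 0]],
  [[-0.13, 0, 0], [0, 0, 0]],
  [[-0.13, 0, 0], [0, 0, 0]],
  [[-0.13, 0, 0], [0, 0, 0]],
  [[-0.13, 0, 0], [0, 0, 0]],
  [[-0.13, 0, 0], [0, 0, 0]],
  [[-0.13, 0, 0], [0, 0, 0]],
  [[-0.13, 0, 0], [0, 0, 0]],
  [[-0.13, 0, 0], [0, 0, 0]],
])

```text
time_s: 13.38
position: [0.5703, 0.1403, 0.0227]
tool_rot: [-1.236, 1.166, -1.166]
contact_force: [-0.3, -0.1, -0.4]
finger_gap: 0.0929
```

step_arm([
  [[-0.13, 0, 0], [0, 0, 0]],
  [[-0.13, 0, 0], [0, 0, 0]],
  [[-0.13, 0, 0], [0, 0, 0]],
  [[-0.13, 0, 0], [0, 0, 0]],
  [[-0.13, 0, 0], [0, 0, 0]],
  [[-0.12, 0, 0], [0, 0, 0]],
  [[-0.1, 0, 0], [0, 0, 0]],
  [[-0.08, 0, 0], [0, 0, 0]],
  [[-0.06, 0, 0], [0, 0, 0]],
  [[-0.04, 0, 0], [0, 0, 0]],
  [[0, 0, 0], [0, 0, 0]],
  [[0, 0, 0], [0, 0, 0]],
])

```text
time_s: 14.88
position: [0.5679, 0.1818, 0.0226]
tool_rot: [-1.236, 1.166, -1.166]
contact_force: [0.5, -0.0, -0.5]
finger_gap: 0.093
```

```bash
python3 - <<'E'
from h import *
for o in roll(.16,.32): print(*o)
E
```

```text
top 4 y@.57 0.2236 deg 27.04 zc 0.0384 white x [0.5468 0.5499] all x [0.5441 0.5519] mid 0.5483
side 52 y@.57 0.222 deg 5.0 zc 0.0357 white x [0.4792 0.6359] all x [0.4677 0.6667] mid 0.5576
```

step_arm([
  [[-0.04, 0, 0], [0, 0, 0]],
  [[-0.05, 0, 0], [0, 0, 0]],
  [[-0.04, 0, 0], [0, 0, 0]],
  [[0, 0, 0], [0, 0, 0]],
  [[0, 0, 0], [0, 0, 0]],
  [[0.1, 0, 0], [0, 0, 0]],
  [[0.4, 0, 0], [0, 0, 0]],
  [[0.6, 0, 0], [0, 0, 0]],
  [[0.5, -0.3, 0], [0, 0, 0]],
  [[0.5, -0.8, 0], [0, 0, 0]],
  [[0.5, -1, 0], [0, 0, 0]],
  [[0.5, -1, 0], [0, 0, 0]],
])

```text
time_s: 16.48
position: [0.5747, 0.0617, 0.1489]
tool_rot: [-1.236, 1.166, -1.167]
contact_force: [-0.0, 0.2, -0.2]
finger_gap: 0.0932
```

step_arm([
  [[1, -0.8, 0], [0, 0, 0]],
  [[1, 0, 0], [0, 0, 0]],
  [[1, 0, 0], [0, 0, 0]],
  [[1, 0, 0], [0, 0, 0]],
  [[1, 0, 0], [0, 0, 0]],
  [[1, 0, 0], [0, 0, 0]],
  [[0.5, 0, 0], [0, 0, 0]],
  [[0, 0, 0], [0, 0, 0]],
])

```text
time_s: 17.48
position: [0.5897, -0.1975, 0.179]
tool_rot: [-1.235, 1.167, -1.167]
contact_force: [-0.1, 0.5, 0.4]
finger_gap: 0.0932
```

```bash
python3 - <<'E'
from h import *
for o in roll(.16,.32): print(*o)
f,d=grab_frame("top");cv2.imwrite("pics/top2.png",cv2.resize(f[130:330,100:420,::-1],None,fx=2.5,fy=2.5))
for n in("core","label_roll"):
    for r in silhouettes("top",n)[:1]:
        w=world("top",r["mask"],d);print(n,np.percentile(w,[2,50,98],0).round(3).tolist())
print(read_state()["time_s"])
E
```

```text
top 1480 y@.57 0.2294 deg 3.34 zc 0.0344 white x [0.4789 0.6542] all x [0.4672 0.6642] mid 0.5665
side 1026 y@.57 0.2278 deg 3.4 zc 0.0354 white x [0.4796 0.6556] all x [0.4679 0.6672] mid 0.5676
core [[0.74, -0.016, 0.005], [0.754, 0.08, 0.038], [0.779, 0.178, 0.045]]
label_roll [[0.356, 0.054, 0.019], [0.385, 0.085, 0.055], [0.417, 0.117, 0.06]]
17.725
```

View pics/top2.png

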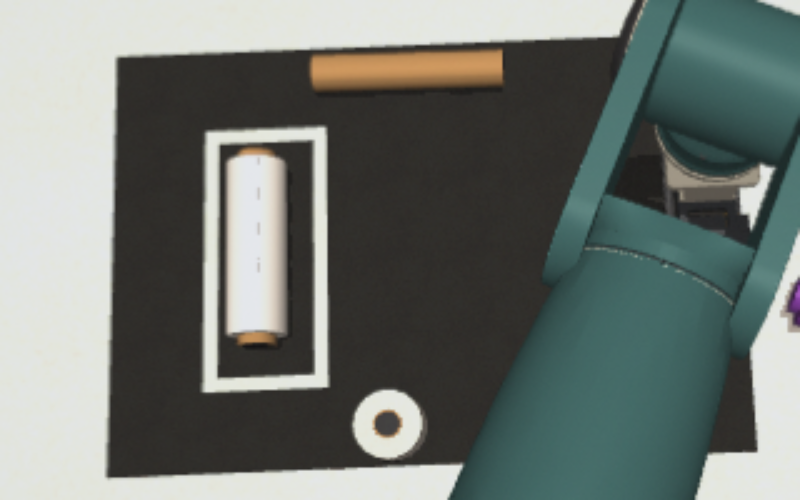

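The roll, at about (257, 245) in the crop, lies inside the tape outline, which spans columns 205–327 and rows 128–390. It is within about 1 mm of centre across the outline, about 4 mm along it, and 0.3° off parallel. The core and label roll haven't moved.

```bash
python3 -c "
from workcell import *
print(close_job())"
```

```text
the job is handed in; nothing more can be done
None
```

The full white film roll now rests inside the taped outline, lying along its long sides, and the job is handed in. I pushed it about 322 mm across the mat with both open fingers at 0.04 m/s or less, never lifting it, then backed off slowly and moved the arm clear.

- **Roll position:** both cameras put it within about 1 mm of the outline's centre across and about 4 mm along. It is about 0.3° off parallel and was at rest before hand-in.
- **Bystanders:** the core and label roll measured the same as at the start, within about 2 mm.
- **Time and forces:** it took about 18 s of the 42 s allowed. The contact force at the end of each move was never more than about 1 N.
- **Checks that disagreed:** while the arm was over the roll, the top camera saw too little of it to measure. I steered by the side camera for that stretch. Once the arm was clear, the two cameras agreed to within 2 mm.

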